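# Set the wire-feed adjuster to its mark and lock its ring

### The arm

A 6-joint arm with a two-finger parallel gripper is mounted at the origin on the work surface; the furniture and walls round the work are solid. World frame = base frame: x ahead of the robot, y to its left, z up, the work surface at z = 0. Lengths are in m, angles in rad, forces in N, time in s.
With the tool pointing down it reaches from about 0.275 to 0.775 m from the base axis. Payload 14.6 kg.
Tool frame: the origin (TCP) lies at the very end of the fingers, on their centre line; the grasp point (between the pads) lies 19 mm behind it; z points along the fingers, y is the line along which they close (so a half turn about z gives the same grasp; the last joint's range is limited). The gripper opens to 85 mm and grips with 20 to 120 N. Pads are 22 mm wide; open, the fingers measure 114 mm over their backs; the gripper's body (76 mm by 85 mm) begins 54 mm behind the grasp point. The pads swing forward as they close: fully open they stand 13 mm farther back than shut.
Start: joints at [1.189, 0.263, -0.048, 1.259, 0, 1.415], TCP at [0.118, 0.512, 0.231] pointing down, gripper open.
Joint ranges: [-2.65, 2.65], [-0.89, 1.7], [-1.18, 1.37], [-2.13, 2.11], [-1.35, 1.29], [-3.14, 3.14]. Speed limits (rad/s): [1.89, 1.89, 2.57, 2.79, 3.14, 3.14].

### API

Orientations are given as a rotation vector (axis times angle).
In Python, from workcell import readout, viewer, close_job gives the robot as it stands.
- The arm moves only by the tool play_rows, never from a script. Its argument "increments" is one flat list of numbers, 5 for each row, row after row: the closure in counts, from 0 (fully open) to 255 (shut), then the shift along the tool's x, y, z in mm, then the turn about the tool's z in rad. In form: [gripper, tx, ty, tz, twist, gripper, tx, ty, tz, twist, ...]. A call has 1 to 20 rows; each row shifts and turns the commanded pose from where the row before left it, along the tool's axes as they then stand; what a row does not reach is not made up. A row lasts 1/12 s, in which the tool goes at most 41.7 mm and 7.16 degrees, less where a joint would pass 70% of its speed; a pose out of reach is approached as far as the arm can. A call is refused whole if a number of a shift passes 41.7 or a number of a turn 0.125, either way. A call with a gripper value outside its range is refused whole. The fingers move at their own pace and stop on an object; "grip_force" is the grip in N (left out, the last holds). Time passes only in rows, so rows that do not move let the fingers close. It gives the time, the measured TCP pose, the force, the opening and the grip force at its end, in the units of the state.
- readout.state(): the state, without advancing time (a new reading comes with each control period).
- viewer.get_image(name): name is "side" or "top" or "wrist"; returns a dict with "pixels" (384x512x3 uint8, red, green, blue), "fx", "fy", "cx", "cy" (pixels), "xyz" and "attitude" of the camera in the world. Camera axes: x right, y up, looking along -z (the intrinsics and any distortion apply to the point x, -y, -z); pixel columns grow to the right and rows downward; lengths in m; the calibration is good to about 2 mm. A picture is of the moment at which its call begins. There is no depth.
- close_job(): hands the job in; it is judged then, once.
The state is a dict: "time": time; "q": joint angles; "joint_vel": joint speeds; "joint_efforts": joint torques, N m; "eef_pos": TCP position; "tcp_rot": TCP orientation; "force": force on the tool from outside, world axes, zero at the start; "ft_torque": the same for the moment, N m; "gripper_width": finger opening in m; "grip_force": force on a finger pad.
Only numpy, scipy, OpenCV 4.12 (cv2) and the standard library are available. Lean on these libraries where they do the work, as an engineer would, in place of code of your own. Each camera call takes 0.05 s, during which the arm holds its last target. There are 200 camera calls.

### The job

Set and lock the green wire-feed adjuster on the plywood board: turn its brass barrel until the keyway with the blue mark faces the keeper, then slide the red-tabbed keeper fully home so that its tongue enters the keyway and holds the barrel still. Only then turn the knurled lock ring below the barrel's head clockwise (seen from above) until it is tight. Do not disturb the loose things on the board.

Things in the scene. Friction and masses are not known exactly. Their poses are not given: they have to be found in the camera images.
- adjuster: Fixed green cast housing on a plywood board (top z = 0.196 m) laid across the crate. Origin on the barrel's vertical axis, at board height; -x axis points to the keeper. Foot 12 mm high (bolts to 19): x -54 to 48, y -42 to 42 mm; tail 38 mm wide to x = -114. Boss 40 mm across, up to 40 mm. Keeper's guide wall: 18 mm wide, x -110 to -48, up to 60 mm high.
- barrel (a joint): Turn of the brass barrel in the housing, rad, + = counter-clockwise from above, range -1.6 to 1.6. 0 = keyway and blue mark face the keeper exactly; it starts at -1.2 to -0.5. Turns lightly (0.05 N m), stays where left, and carries the lock ring round with it. With the keeper home it can move only about +-0.09.
- barrel_grip (a point): Centre of the barrel's fluted brass head, on the axis, 75 mm over the board: 34 mm in diameter, 26 mm tall (62 to 88 mm over the board). Grip it here; below it a bare neck (30 mm across), then the wider lock ring, whose top is 55 mm over the board.
- barrel_mark (a point): Top outer end of the keyway, an 8 mm wide slot down the side of the barrel's head, with a blue line on the head's top leading to it and a blue strip on its floor; 15 mm from the axis, 88 mm over the board.
- lock_ring (a joint): Turn of the dark knurled lock ring relative to the barrel, rad: 0 = tight against the housing (hard stop; its orange mark then lies below the keyway), + = backed off (counter-clockwise from above). Starts at 0.7 to 1.3. It drags on the thread (0.14 N m) more than the barrel does in the housing, so the barrel turns along unless the keeper holds it. Stays where left.
- ring_grip (a point): Centre of the lock ring, on the axis, 47.5 mm over the board: 48 mm in diameter, 14 mm tall (40.5 to 54.5 mm over the board). Taken from above with a finger on either side of the barrel's head, clear of the keeper's bar (12 mm wide, 64 to 71 mm over the board), which reaches over the ring on the adjuster's -x side.
- ring_mark (a point): Orange mark on the lock ring's rim, 24 mm from the axis, 47.5 mm over the board.
- keeper (a joint): How far the keeper is drawn back, m: 0 = home, tongue in the keyway (hard stop); starts at 0.022 to 0.026 (the limit). Goes home along the adjuster's +x, 2 N friction, stays where left. The tongue (6 mm, round nose) enters the 8 mm keyway only if the barrel is within about 0.15 rad of its mark, and then centres it to about 0.09.
- keeper_tab (a point): Centre of the keeper's upright red tab, 82 mm over the board: 20 mm wide across the slide (adjuster's y), 12 mm thick along it, 70 to 92 mm over the board. It is 66 mm from the barrel's axis when home. Can be pinched across its width from above: the slider below it is 18 mm wide.
- roller: Pale grey flanged roller, loose on the board, a bystander: 41 mm across, 26 mm tall, standing on end. Origin at the centre of its underside.
- wheel: Black feed wheel, loose on the board, a bystander: 55 mm across, 14 mm thick, lying flat. Origin at the centre of its underside.
- tape: Roll of dark tape, loose on the board, a bystander: 55 mm across, 19 mm tall, lying flat. Origin at the centre of its underside.
- spanner: Open-ended spanner, loose on the board, a bystander: 162 mm long, 29 mm wide, 8 mm thick, lying flat. Origin at the centre of its underside.

How it is judged:
On the way, in this order (a step that is already met when the one before it is completed fails the run):
1. the barrel's mark faces the keeper, to 0.16 rad, with the keeper still back and the ring still loose (value of joint barrel between -0.16 and 0.16 rad and value of joint keeper above 0.015 m and value of joint lock_ring above 0.4 rad), for 0.2 s.
2. the keeper is home (within 3 mm), with the barrel on its mark (to 0.12 rad) and the ring still loose (value of joint barrel between -0.12 and 0.12 rad and value of joint keeper below 0.003 m and value of joint lock_ring above 0.4 rad), for 0.2 s.
3. the ring is tight (within 0.08 rad) with the keeper home (value of joint barrel between -0.12 and 0.12 rad and value of joint keeper below 0.003 m and value of joint lock_ring below 0.08 rad), for 0.2 s.
At the end, for the whole second after the job is handed in: The barrel's mark faces the keeper to 0.12 rad, the keeper is within 3 mm of home, and the lock ring is within 0.08 rad of tight (all of step 3); the robot touches nothing.
It fails at once if the roller is moved by more than 30 mm (distance of roller from where it was at the start of the episode above 0.03 m).
It fails at once if the wheel is moved by more than 30 mm (distance of wheel from where it was at the start of the episode above 0.03 m).
It fails at once if the tape is moved by more than 30 mm (distance of tape from where it was at the start of the episode above 0.03 m).
It fails at once if the spanner is moved by more than 30 mm (distance of spanner from where it was at the start of the episode above 0.03 m).
It also fails if it takes over 58 s, if anything falls off the work surface, if the arm or the gripper's body presses on something with over 40 N, if the wrist force passes 120 N, or if a joint passes its speed limit or range.

## Working session

There is one attempt and no reset: what is moved stays moved. The work goes in short steps, Python scripts to look and compute and a tool call to move; the robot and the scene stay as the last step left them, time stands still between calls to the robot, and variables do not carry over. Pictures are saved under pics/ and viewed, at most 10 in all, crops included, and the job is handed in when it is done.

Besides the shell and the picture viewer there is one more tool, called after "Call:" by a JSON object that holds its "name" and its "arguments", one argument or row to a line. play_rows: Moves the arm, as the interface text tells. Its arguments: {"type":"object","properties":{"increments":{"type":"array","items":{"type":"number"}},"grip_force":{"type":"number"}},"required":["increments"]}

```bash
mkdir -p pics; cat > h.py <<'E'
import numpy as np,cv2
from workcell import readout,viewer
from scipy.spatial.transform import Rotation as R
def rot(a):
    a=np.array(a,float)
    return a if a.shape==(3,3) else (R.from_quat(a).as_matrix() if a.size==4 else R.from_rotvec(a).as_matrix())
def proj(im,p):
    c=rot(im['attitude']).T@(np.array(p)-im['xyz'])
    return np.array([im['cx']+im['fx']*c[0]/-c[2], im['cy']+im['fy']*c[1]/c[2]])
def unproj(im,uv,z):
    d=rot(im['attitude'])@np.array([(uv[0]-im['cx'])/im['fx'],-(uv[1]-im['cy'])/im['fy'],-1])
    return np.array(im['xyz'])+d*(z-im['xyz'][2])/d[2]
def save(im,n): cv2.imwrite('pics/'+n,im['pixels'][:,:,::-1])
E
python3 - <<'E'
from h import *
import pickle
ims={n:viewer.get_image(n) for n in('top','side','wrist')}
pickle.dump(ims,open('i0.pkl','wb'))
for n,i in ims.items(): print(n,{k:v for k,v in i.items() if k!='pixels'})
print(readout.state())
a=np.hstack([ims['top']['pixels'],ims['side']['pixels']])[:,:,::-1]
cv2.imwrite('pics/a.png',cv2.resize(ims['top']['pixels'][:,:,::-1],(800,600)))
cv2.imwrite('pics/b.png',cv2.resize(ims['side']['pixels'][:,:,::-1],(800,600)))
E
```

```text
top {'fx': 431.84498075533935, 'fy': 431.84498075533935, 'cx': 260.4517287943934, 'cy': 192.07052906360602, 'xyz': array([0.42373381, 0.006367  , 1.14642113]), 'attitude': array([ 0.04946457, -0.11253796, -1.54159521])}
side {'fx': 356.59100148169705, 'fy': 356.59100148169705, 'cx': 258.7815122050224, 'cy': 191.835032114395, 'xyz': array([ 0.19525363, -0.6770911 ,  0.72925662]), 'attitude': array([ 0.99262332, -0.20758851, -0.3576652 ])}
wrist {'fx': 306.5737692166634, 'fy': 306.5737692166634, 'cx': 258.1834693741399, 'cy': 194.0869123934121, 'xyz': array([0.04017306, 0.52950823, 0.37294986]), 'attitude': array([-0.26744849, -0.21215742,  1.33146208])}
{'time': 0.15, 'q': array([ 1.18870521e+00,  2.63420655e-01, -4.87812857e-02,  1.25941488e+00,
       -9.56223739e-06,  1.41555119e+00]), 'joint_vel': array([ 1.24498923e-03, -7.26154641e-04,  2.56627696e-03, -1.24475184e-03,
        3.08973333e-05,  1.42791928e-04]), 'joint_efforts': array([-3.07557566e-04, -6.37825799e+01,  3.84650695e+01,  1.05775637e-02,
       -2.07442663e-04,  2.17228143e-05]), 'eef_pos': array([0.11797444, 0.51135384, 0.23093525]), 'tcp_rot': array([-3.55541672e-01, -3.12119888e+00,  1.24648995e-03]), 'force': array([ 0.27640097,  0.56136207, -0.49672703]), 'ft_torque': array([ 0.02557941, -0.05084077,  0.03677865]), 'grip_force': 0.0, 'gripper_width': 0.08542773253179875}
```

View pics/a.png

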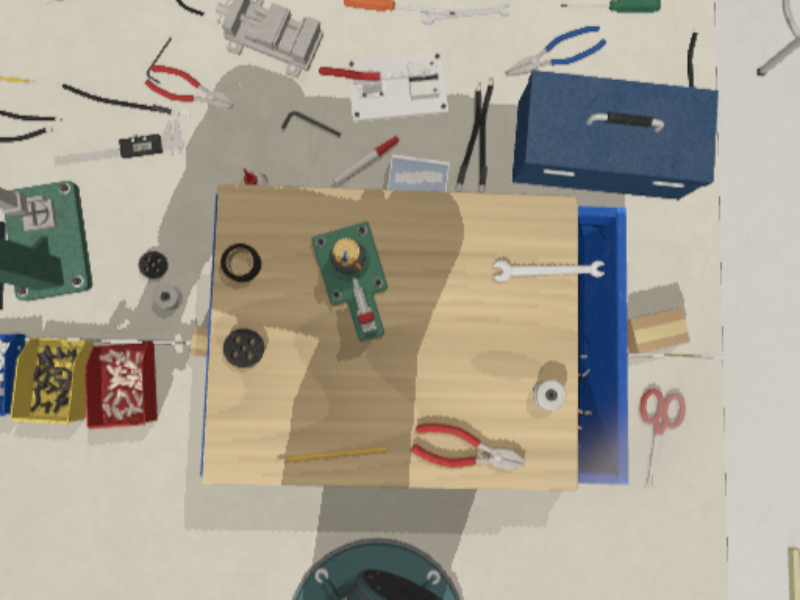

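View pics/b.png

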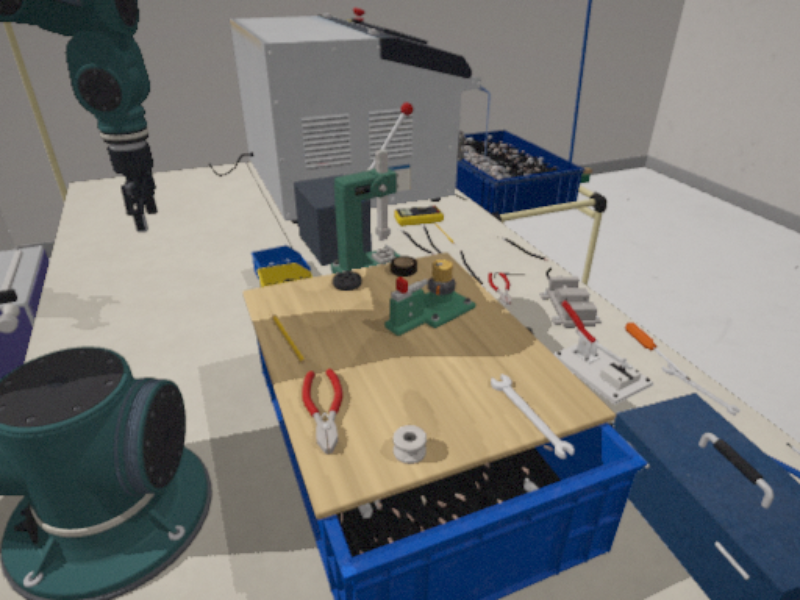

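The top view (800x600) shows the barrel at about (347,250), the red tab at about (366,318) and the tape and wheel to the left. I'll enlarge the adjuster.

```bash
python3 - <<'E'
from h import *
import pickle
im=pickle.load(open('i0.pkl','rb'))['top']
c=im['pixels'][130:230,190:260,::-1]
cv2.imwrite('pics/c.png',cv2.resize(c,(420,600),interpolation=cv2.INTER_CUBIC))
s=1.5625
b=unproj(im,np.array((347,250))/s,.284);t=unproj(im,np.array((366,318))/s,.288)
print(b,t,t-b,np.linalg.norm((t-b)[:2]))
E
```

```text
[0.57658666 0.05179007 0.284     ] [0.48899957 0.02444693 0.288     ] [-0.08758709 -0.02734314  0.004     ] 0.09175590138761675
```

View pics/c.png

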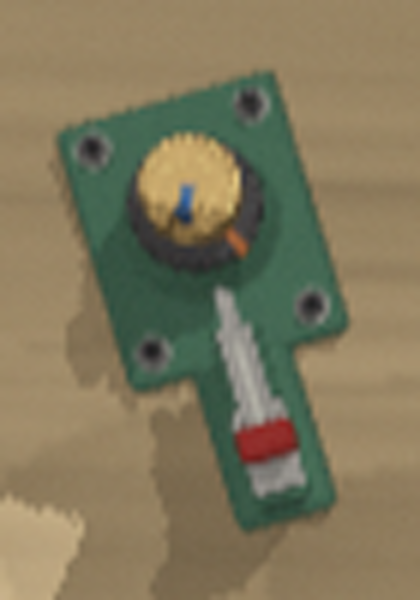

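```bash
cat >> h.py <<'E'
def plan(xy,z,yang):
    """mm shift in tool axes & twist to bring tool y to world angle yang (mod pi)"""
    s=readout.state();M=rot(s['tcp_rot']);d=np.array([*xy,z])-s['eef_pos']
    ya=np.arctan2(M[1,1],M[0,1]);tw=-((yang-ya+np.pi/2)%np.pi-np.pi/2)
    print('t',s['time'],'pos',s['eef_pos'],'tool mm',np.round(M.T@d*1e3,1),'twist',round(tw,3),'yaw_y',ya,'q6',s['q'][5],'w',s['gripper_width'])
E
python3 - <<'E'
from h import *
import pickle
im=pickle.load(open('i0.pkl','rb'))['top']
f=lambda u,v,z: unproj(im,(190+(u+.5)/6-.5,130+(v+.5)/6-.5),z)
b=f(189,190,.284);t=f(267,438,.288);print('head',b,'tab',t)
B=[f(*p,.215) for p in((92,150),(250,103),(152,352),(312,304))]
print('centre bolts',np.mean(B,0))
for p,q in((2,0),(3,1)): d=B[p]-B[q];print('keeper dir',np.arctan2(d[1],d[0]))
d=B[0]-B[1];print('+y dir->keeper',np.arctan2(d[1],d[0])+np.pi/2)
d=t-b;print('tab dir',np.arctan2(d[1],d[0]),np.linalg.norm(d[:2]))
m=f(182,220,.284);n=f(188,187,.284)
for q in(b,n): d=m-q;print('mark',np.arctan2(d[1],d[0]))
r=f(237,242,.2435);print('ring',r)
E
```

```text
head [0.57396872 0.05370525 0.284     ] tab [0.49085858 0.02481702 0.288     ]
centre bolts [0.57261841 0.05248242 0.215     ]
keeper dir -2.8198781649689435
keeper dir -2.8150445436827205
+y dir->keeper 3.4696651940149543
tab dir -2.8070668027443557 0.08798764690528556
mark 2.9503735376215046
mark 2.9991494981122084
ring [0.5630763  0.03847657 0.2435    ]
```

```bash
python3 - <<'E'
from h import *
plan((.5735,.0533),.36,1.40)
M=rot(readout.state()['tcp_rot']);print(M.round(3))
E
```

```text
t 0.15 pos [0.11797444 0.51135384 0.23093525] tool mm [-546.9 -344.  -128.8] twist -0.056 yaw_y 1.343950395575704 q6 1.415551193013096 w 0.08542773253179875
[[-0.974  0.225 -0.   ]
 [ 0.225  0.974 -0.001]
 [ 0.    -0.001 -1.   ]]
```

Call:
{"name": "play_rows", "arguments": {
  "increments": [0, 0, 0, -30, 0, 0, 0, 0, -30, 0, 0, 0, 0, -35, 0, 0, 0, 0, -34, 0, 0, -20, -13, 0, 0, 0, -27, -17, 0, 0, 0, -27, -17, 0, 0, 0, -27, -17, 0, 0, 0, -27, -17, 0, 0, 0, -27, -17, 0, 0, 0, -27, -17, 0, 0, 0, -27, -17, 0, 0, 0, -27, -17, 0, 0, 0, -27, -17, 0, 0, 0, -27, -17, 0, 0, 0, -27, -17, 0, 0, 0, -27, -17, 0, 0, 0, -27, -17, 0, 0, 0, -27, -17, 0, 0, 0, -27, -17, 0, 0]
}}

```text
time: 1.82
eef_pos: [0.4727, 0.1534, 0.3602]
tcp_rot: [-0.356, -3.121, -0.0]
force: [0.9, 0.4, 0.5]
gripper_width: 0.0855
grip_force: 0.0
```

```bash
python3 - <<'E'
from h import *
plan((.5735,.0533),.36,1.40)
E
```

```text
t 1.8167 pos [0.47273271 0.15342768 0.36019189] tool mm [-120.7  -74.9    0.2] twist -0.056 yaw_y 1.3438132656889183 q6 0.37666907437554636 w 0.08547511514597902
```

Call:
{"name": "play_rows", "arguments": {
  "increments": [0, -24, -15, 0, 0, 0, -24, -15, 0, 0, 0, -24, -15, 0, 0, 0, -20, -13, 0, 0, 0, -10, -6, 0, -0.056, 0, 0, 0, 0, 0, 0, 0, 0, 0, 0, 0, 0, 0, 0, 0]
}}

```text
time: 2.48
eef_pos: [0.5564, 0.07, 0.3603]
tcp_rot: [-0.269, -3.13, -0.0]
force: [-0.9, -0.1, 1.2]
gripper_width: 0.0853
grip_force: 0.0
```

```bash
python3 - <<'E'
from h import *
import pickle
plan((.5735,.0533),.257,1.40)
im=viewer.get_image('wrist');pickle.dump(im,open('w1.pkl','wb'))
for p in((.5735,.0533,.284),(.4909,.0248,.288)): print(proj(im,p))
cv2.imwrite('pics/d.png',cv2.resize(im['pixels'][:,:,::-1],(800,600),interpolation=cv2.INTER_CUBIC))
E
```

```text
t 2.4833 pos [0.5564187  0.07001704 0.36031787] tool mm [-19.7 -13.6 103.3] twist -0.001 yaw_y 1.3990059038853373 q6 0.15159153201240044 w 0.08534667699357026
[240.54386739 228.36333483]
[176.82414315 129.00769315]
```

View pics/d.png

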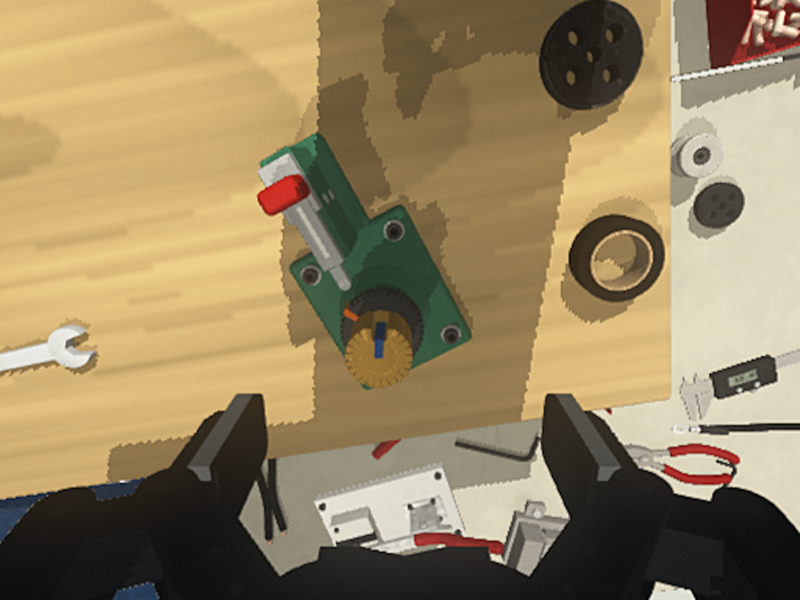

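The wrist view shows the head top at about (378,356), its blue mark running to (380,322), and the tab top at about (285,188).

```bash
python3 - <<'E'
from h import *
import pickle
im=pickle.load(open('w1.pkl','rb'))
f=lambda u,v,z: unproj(im,((u+.5)/1.5625-.5,(v+.5)/1.5625-.5),z)
b=f(378,356,.284);t=f(283,193,.284);print(b,t)
d=t-b;print(np.arctan2(d[1],d[0]),np.linalg.norm(d[:2]))
for m,n in(((380,322),(378,356)),((380,322),(379,356))): d=f(*m,.284)-f(*n,.284);print(np.arctan2(d[1],d[0]),np.linalg.norm(d[:2]))
B=[f(*p,.215) for p in((310,275),(394,231),(452,335))];d=B[1]-B[2];print(np.arctan2(d[1],d[0]));d=B[1]-B[0];print(np.arctan2(d[1],d[0])+np.pi/2, (B[0]+B[2])/2)
r=f(350,314,.2435);print(r,np.arctan2(*(r-b)[1::-1]))
E
```

```text
[0.57307329 0.054329   0.284     ] [0.48786454 0.02750766 0.284     ]
-2.8366391209606223 0.08933036919581286
2.8987276271244995 0.01807207614172699
2.9262364747689054 0.01804402851710051
-2.8111824306272664
3.4513019682899473 [0.56953042 0.0543489  0.215     ]
[0.56220622 0.03801092 0.2435    ] -2.1583046720938035
```

```bash
python3 - <<'E'
from h import *
plan((.5733,.0540),.257,1.40)
E
```

```text
t 2.5333 pos [0.55633526 0.07019937 0.36048363] tool mm [-19.5 -13.1 103.5] twist -0.0 yaw_y 1.3996360000051555 q6 0.1512923413679596 w 0.08510446421482964
```

Call:
{"name": "play_rows", "arguments": {
  "increments": [0, -10, -6.5, 0, 0, 0, -9.5, -6.6, 0, 0, 0, 0, 0, 20, 0, 0, 0, 0, 20, 0, 0, 0, 0, 20, 0, 0, 0, 0, 20, 0, 0, 0, 0, 15, 0, 0, 0, 0, 8, 0, 0, 0, 0, 0, 0, 0, 0, 0, 0, 0]
}}

```text
time: 3.37
eef_pos: [0.5742, 0.0531, 0.2577]
tcp_rot: [0.268, 3.13, -0.0]
force: [0.2, 0.1, -1.1]
gripper_width: 0.0853
grip_force: 0.0
```

```bash
python3 - <<'E'
from h import *
plan((.5733,.0540),.257,1.40)
E
```

```text
t 3.3667 pos [0.57420817 0.0531245  0.25771047] tool mm [1.  0.7 0.7] twist -0.0 yaw_y 1.39981949466188 q6 0.12196261966337013 w 0.08531692125266674
```

Call:
{"name": "play_rows", "arguments": {
  "increments": [80, 1, 0.5, 0.5, 0, 120, 0, 0, 0, 0, 140, 0, 0, 0, 0, 150, 0, 0, 0, 0, 170, 0, 0, 0, 0, 170, 0, 0, 0, 0, 170, 0, 0, 0, 0, 170, 0, 0, 0, 0],
  "grip_force": 25
}}

```text
time: 4.03
eef_pos: [0.5732, 0.0542, 0.2573]
tcp_rot: [0.268, 3.129, 0.001]
force: [-0.8, 2.6, 5.5]
gripper_width: 0.0332
grip_force: 25.3
```

Call:
{"name": "play_rows", "arguments": {
  "increments": [170, 0, 0, 0, -0.05, 170, 0, 0, 0, -0.1, 170, 0, 0, 0, -0.1, 170, 0, 0, 0, -0.1, 170, 0, 0, 0, -0.1, 170, 0, 0, 0, -0.05, 170, 0, 0, 0, -0.02, 170, 0, 0, 0, 0, 170, 0, 0, 0, 0]
}}

```text
time: 4.78
eef_pos: [0.5732, 0.0538, 0.2573]
tcp_rot: [-0.546, 3.093, -0.001]
force: [-0.8, -1.0, 6.8]
gripper_width: 0.0332
grip_force: 25.4
```

```bash
python3 - <<'E'
from h import *
import pickle
plan((.5733,.0540),.257,1.894);print(readout.state()['force'])
im=viewer.get_image('wrist');pickle.dump(im,open('w2.pkl','wb'))
t=viewer.get_image('top');pickle.dump(t,open('t2.pkl','wb'))
a=cv2.resize(im['pixels'][90:290,140:373],None,fx=2.4,fy=3,interpolation=cv2.INTER_CUBIC)
c=cv2.resize(t['pixels'][140:220,200:245],None,fx=5,fy=7.5,interpolation=cv2.INTER_CUBIC)
cv2.imwrite('pics/e.png',np.hstack([a,c])[:,:,::-1]);print(a.shape,c.shape)
E
```

```text
t 4.7833 pos [0.57323133 0.05382368 0.25729227] tool mm [-0.1  0.1  0.3] twist 0.026 yaw_y 1.9200973839347129 q6 -0.3970196150255531 w 0.03324465027874309
[-0.82889817 -1.03354148  6.75156624]
(600, 559, 3) (600, 225, 3)
```

View pics/e.png

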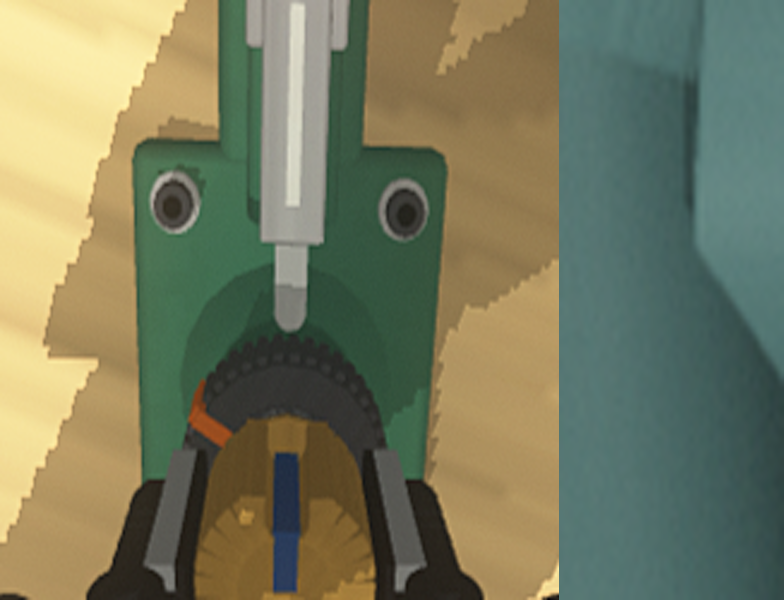

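The tongue (291,330) points straight at the keyway (286,470), so the barrel is set. I'll release it and move to the tab.

Call:
{"name": "play_rows", "arguments": {
  "increments": [120, 0, 0, 0, 0, 60, 0, 0, 0, 0, 0, 0, 0, 0, 0, 0, 0, 0, 0, 0, 0, 0, 0, -15, 0, 0, 0, 0, -25, 0, 0, 0, 0, -10, 0, 0, 0, 0, 0, 0]
}}

```text
time: 5.55
eef_pos: [0.5737, 0.054, 0.3088]
tcp_rot: [-0.545, 3.091, -0.001]
force: [0.5, 0.3, -0.3]
gripper_width: 0.0856
grip_force: 0.0
```

```bash
python3 - <<'E'
from h import *
import pickle
k=np.array([np.cos(3.465),np.sin(3.465)])
plan(np.array((.5733,.0540))+.0895*k,.264,1.894)
im=viewer.get_image('wrist')
t=viewer.get_image('top')
a=cv2.resize(im['pixels'][40:300,120:400],(560,520),interpolation=cv2.INTER_CUBIC)
cv2.imwrite('pics/f.png',a[:,:,::-1])
pickle.dump(im,open('w3.pkl','wb'))
E
```

```text
t 5.55 pos [0.57372302 0.05397921 0.30877012] tool mm [90.   2.5 44.5] twist 0.026 yaw_y 1.9200148674900128 q6 -0.3967747241212979 w 0.08560212609975756
```

View pics/f.png

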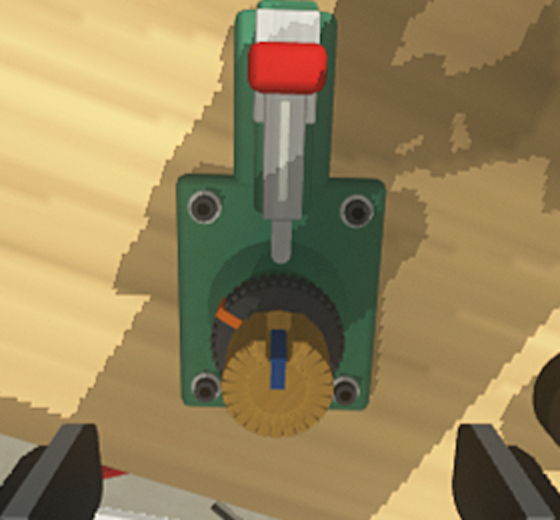

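The blue mark still faces the tongue; the tab's top is at about (288,62) in the crop.

```bash
python3 - <<'E'
from h import *
import pickle
im=pickle.load(open('w3.pkl','rb'))
t=unproj(im,(120+288/2,40+60/2),.288);b=unproj(im,(120+277/2,40+386/2),.284);m=unproj(im,(120+279/2,40+335/2),.284)
print(t,b);d=t-b;print(np.arctan2(d[1],d[0])%6.283,np.linalg.norm(d[:2]));d=m-b;print(np.arctan2(d[1],d[0])%6.283)
k=np.array([np.cos(3.465),np.sin(3.465)])
plan(t[:2],.264,1.894)
E
```

```text
[0.48734092 0.02571209 0.288     ] [0.57306568 0.05401489 0.284     ]
3.460298301055156 0.09027614663637393
3.4546648655495438
t 5.65 pos [0.57309238 0.05401483 0.30629076] tool mm [90.3  2.8 42.3] twist 0.026 yaw_y 1.920083456281088 q6 -0.39684765844386166 w 0.0854125413341313
```

Call:
{"name": "play_rows", "arguments": {
  "increments": [0, 25, 1, 0, 0, 0, 25, 1, 0, 0, 0, 25, 0.8, 0, 0, 0, 15, 0, 0, 0.026, 0, 0, 0, 15, 0, 0, 0, 0, 15, 0, 0, 0, 0, 12, 0, 0, 0, 0, 0, 0, 100, 0, 0, 0, 0, 150, 0, 0, 0, 0, 180, 0, 0, 0, 0, 210, 0, 0, 0, 0, 210, 0, 0, 0, 0, 210, 0, 0, 0, 0, 210, 0, 0, 0, 0]
}}

```text
time: 6.9
eef_pos: [0.4878, 0.0254, 0.2652]
tcp_rot: [-0.505, 3.1, -0.002]
force: [1.2, -5.2, 3.8]
gripper_width: 0.0191
grip_force: 29.2
```

```bash
python3 - <<'E'
from h import *
plan((.5733,.054),.264,1.894);print(readout.state()['force'])
E
```

```text
t 6.9 pos [0.48780091 0.02542387 0.26516759] tool mm [-90.1  -0.    1.2] twist -0.0 yaw_y 1.893760195324047 q6 -0.4373971791089546 w 0.019097315410406195
[ 1.18601033 -5.15795411  3.7842407 ]
```

Call:
{"name": "play_rows", "arguments": {
  "increments": [210, -4, 0, 0, 0, 210, -5, 0, 0, 0, 210, -5, 0, 0, 0, 210, -4, 0, 0, 0, 210, -3, 0, 0, 0, 210, -2, 0, 0, 0, 210, 0, 0, 0, 0, 210, 0, 0, 0, 0]
}}

```text
time: 7.57
eef_pos: [0.51, 0.0329, 0.2652]
tcp_rot: [-0.505, 3.099, -0.001]
force: [4.1, -4.4, 3.7]
gripper_width: 0.0196
grip_force: 29.2
```

Call:
{"name": "play_rows", "arguments": {
  "increments": [210, -1, 0, 0, 0, 210, -1, 0, 0, 0, 210, -1, 0, 0, 0, 210, 0, 0, 0, 0]
}}

```text
time: 7.9
eef_pos: [0.5106, 0.0331, 0.2652]
tcp_rot: [0.504, -3.098, 0.004]
force: [-12.9, -10.3, 12.3]
gripper_width: 0.0191
grip_force: 30.3
```

Call:
{"name": "play_rows", "arguments": {
  "increments": [210, 1, 0, 0, 0, 150, 0, 0, 0, 0, 60, 0, 0, 0, 0, 0, 0, 0, 0, 0, 0, 0, 0, 0, 0, 0, 0, 0, -20, 0, 0, 0, 0, -25, 0, 0, 0, 0, -10, 0, 0, 0, 0, 0, 0]
}}

```text
time: 8.65
eef_pos: [0.512, 0.0339, 0.3217]
tcp_rot: [-0.505, 3.098, -0.001]
force: [0.2, 0.2, -0.1]
gripper_width: 0.0854
grip_force: 0.0
```

```bash
python3 - <<'E'
from h import *
import pickle
plan((.5733,.054),.31,2.54)
im=viewer.get_image('wrist');pickle.dump(im,open('w4.pkl','wb'))
print(proj(im,(.5733,.054,.284)),proj(im,(.5107,.0331,.288)))
cv2.imwrite('pics/g.png',cv2.resize(im['pixels'][:,:,::-1],(800,600),interpolation=cv2.INTER_CUBIC))
E
```

```text
t 8.65 pos [0.51195886 0.03385031 0.32172835] tool mm [-64.5  -0.4  11.9] twist -0.646 yaw_y 1.8941480251155873 q6 -0.41637255557305475 w 0.08543857784709293
[257.58481746 309.12187503] [257.55675613 225.56318633]
```

View pics/g.png

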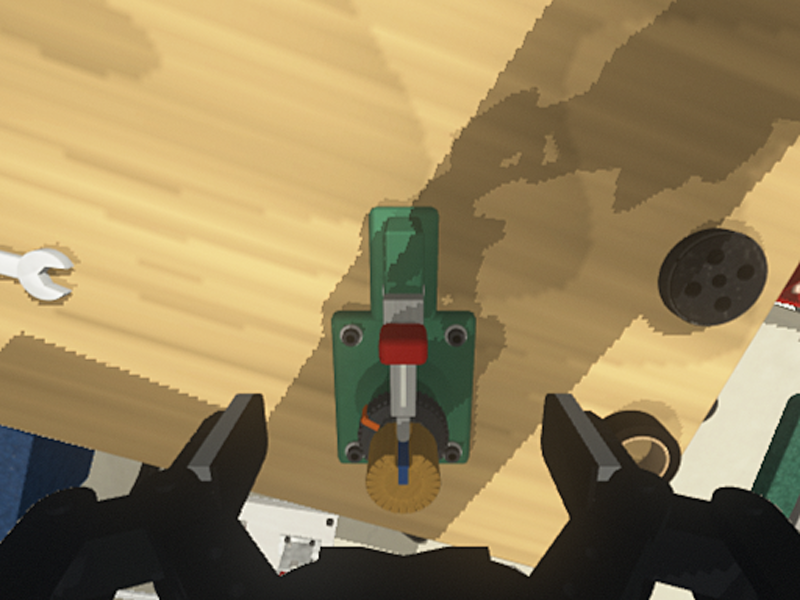

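The keeper is home, with its tongue at (403,430) in the keyway. The ring's orange mark is at (371,424). Next is the ring.

Call:
{"name": "play_rows", "arguments": {
  "increments": [0, -20, 0, 0, 0, 0, -24, 0, 0, 0, 0, -20.5, -0.4, 0, 0, 0, 0, 0, 0, -0.1, 0, 0, 0, 0, -0.12, 0, 0, 0, 0, -0.12, 0, 0, 0, 0, -0.12, 0, 0, 0, 0, -0.12, 0, 0, 0, 0, -0.066, 0, 0, 0, 0, 0, 0, 0, 0, 0, 0]
}}

```text
time: 9.62
eef_pos: [0.5723, 0.0539, 0.3189]
tcp_rot: [1.46, -2.781, -0.001]
force: [0.2, -0.2, 0.3]
gripper_width: 0.0855
grip_force: 0.0
```

```bash
python3 - <<'E'
from h import *
plan((.5733,.054),.225,2.54)
E
```

```text
t 9.6167 pos [0.57225416 0.05394586 0.31886316] tool mm [-0.7 -0.9 93.9] twist -0.002 yaw_y 2.5376026554737376 q6 -1.0145702657180657 w 0.08545070030498786
```

Call:
{"name": "play_rows", "arguments": {
  "increments": [0, -0.7, -0.7, 10, 0, 0, 0, 0, 20, 0, 0, 0, 0, 20, 0, 0, 0, 0, 20, 0, 0, 0, 0, 15, 0, 0, 0, 0, 9, 0, 0, 0, 0, 0, 0, 0, 0, 0, 0, 0]
}}

```text
time: 10.28
eef_pos: [0.5734, 0.0541, 0.2259]
tcp_rot: [1.462, -2.78, -0.0]
force: [1.3, 0.2, 0.2]
gripper_width: 0.0854
grip_force: 0.0
```

Call:
{"name": "play_rows", "arguments": {
  "increments": [60, 0, 0, 0, 0, 90, 0, 0, 0, 0, 110, 0, 0, 0, 0, 130, 0, 0, 0, 0, 130, 0, 0, 0, 0, 130, 0, 0, 0, 0, 130, 0, 0, 0, 0],
  "grip_force": 35
}}

```text
time: 10.87
eef_pos: [0.574, 0.0539, 0.2267]
tcp_rot: [-1.463, 2.779, -0.002]
force: [1.0, -1.1, 5.1]
gripper_width: 0.0466
grip_force: 35.1
```

Gripped. I'll turn it clockwise (+ twist) in stages, watching the moment.

Call:
{"name": "play_rows", "arguments": {
  "increments": [130, 0, 0, 0, 0.05, 130, 0, 0, 0, 0.1, 130, 0, 0, 0, 0.1, 130, 0, 0, 0, 0.1, 130, 0, 0, 0, 0.1, 130, 0, 0, 0, 0.1, 130, 0, 0, 0, 0.1, 130, 0, 0, 0, 0.1, 130, 0, 0, 0, 0.1, 130, 0, 0, 0, 0.1, 130, 0, 0, 0, 0, 130, 0, 0, 0, 0]
}}

```text
time: 11.87
eef_pos: [0.5739, 0.054, 0.2267]
tcp_rot: [-0.029, 3.14, -0.0]
force: [0.3, -0.1, 5.7]
gripper_width: 0.0469
grip_force: 35.1
```

```bash
python3 - <<'E'
from h import *
plan((.5733,.054),.225,1.29);s=readout.state();print(s['force'],s['ft_torque'])
E
```

```text
t 11.8667 pos [0.57387527 0.05402944 0.2266784 ] tool mm [ 0.6 -0.   1.7] twist 0.299 yaw_y 1.5891525446564458 q6 -0.06577651282436603 w 0.046887685449777554
[ 0.25873144 -0.14133624  5.74945712] [-0.10216648  0.08514945 -0.00606387]
```

Call:
{"name": "play_rows", "arguments": {
  "increments": [130, 0, 0, 0, 0.05, 130, 0, 0, 0, 0.05, 130, 0, 0, 0, 0.05, 130, 0, 0, 0, 0]
}}

```text
time: 12.2
eef_pos: [0.5739, 0.054, 0.2267]
tcp_rot: [0.21, 3.133, -0.0]
force: [-0.3, 1.0, 5.8]
gripper_width: 0.0467
grip_force: 35.1
```

```bash
python3 - <<'E'
from h import *
plan((.5733,.054),.225,1.29);s=readout.state();print(s['force'],s['ft_torque'])
E
```

```text
t 12.2 pos [0.57389688 0.05401488 0.22669029] tool mm [ 0.6 -0.1  1.7] twist 0.147 yaw_y 1.4366779263546836 q6 0.08667909800658978 w 0.04668691526941148
[-0.31282214  0.99812681  5.84819515] [-0.11542232  0.05296741  0.06374985]
```

Call:
{"name": "play_rows", "arguments": {
  "increments": [130, 0, 0, 0, 0.05, 130, 0, 0, 0, 0.05, 130, 0, 0, 0, 0]
}}

```text
time: 12.45
eef_pos: [0.574, 0.0539, 0.2267]
tcp_rot: [0.366, 3.118, -0.0]
force: [-0.1, -0.9, 4.3]
gripper_width: 0.0471
grip_force: 35.1
```

```bash
python3 - <<'E'
from h import *
plan((.5733,.054),.225,1.29);s=readout.state();print(s['force'],s['ft_torque'])
E
```

```text
t 12.45 pos [0.57398963 0.05386853 0.22669428] tool mm [ 0.7 -0.   1.7] twist 0.047 yaw_y 1.33710187299211 q6 0.18615399952581285 w 0.04711687651470536
[-0.12730002 -0.88733777  4.33620999] [-0.31214812  0.02652135  0.39909082]
```

Call:
{"name": "play_rows", "arguments": {
  "increments": [130, 0, 0, 0, 0.03, 130, 0, 0, 0, 0.02, 130, 0, 0, 0, 0, 130, 0, 0, 0, 0]
}}

```text
time: 12.78
eef_pos: [0.574, 0.0538, 0.2267]
tcp_rot: [0.439, 3.109, -0.001]
force: [0.3, -2.1, 4.8]
gripper_width: 0.0469
grip_force: 35.1
```

```bash
python3 - <<'E'
from h import *
plan((.5733,.054),.225,1.29);s=readout.state();print(s['force'],s['ft_torque'])
E
```

```text
t 12.7833 pos [0.57401526 0.05376576 0.22669651] tool mm [0.8 0.  1.7] twist 0.0 yaw_y 1.2904482510983584 q6 0.23275957092794128 w 0.04692274171977465
[ 0.34586686 -2.14868476  4.80565338] [-0.3651535  -0.15233241  0.54432152]
```

Call:
{"name": "play_rows", "arguments": {
  "increments": [100, 0, 0, 0, 0, 50, 0, 0, 0, 0, 0, 0, 0, 0, 0, 0, 0, 0, 0, 0, 0, 0, 0, 0, 0, 0, 0, 0, -15, 0, 0, 0, 0, -25, 0, 0, 0, 0, -30, 0, 0, 0, 0, -30, 0, 0, 30, 0, -15, 0, 0, 30, 0, 0, 0, 0, 0, 0, 0, 0]
}}

```text
time: 13.78
eef_pos: [0.5125, 0.0718, 0.3426]
tcp_rot: [0.438, 3.109, 0.001]
force: [-0.4, -0.8, 0.2]
gripper_width: 0.0856
grip_force: 0.0
```

```bash
python3 - <<'E'
from h import *
im=viewer.get_image('wrist')
p=proj(im,(.5733,.054,.284)).astype(int);q=proj(im,(.5107,.0331,.288)).astype(int);print(p,q)
c=((p+q)//2).clip([80,80],[432,304])
a=im['pixels'][c[1]-80:c[1]+80,c[0]-80:c[0]+80]
cv2.imwrite('pics/k.png',cv2.resize(a[:,:,::-1],(600,600),interpolation=cv2.INTER_CUBIC))
E
```

```text
[257 289] [204 227]
```

View pics/k.png

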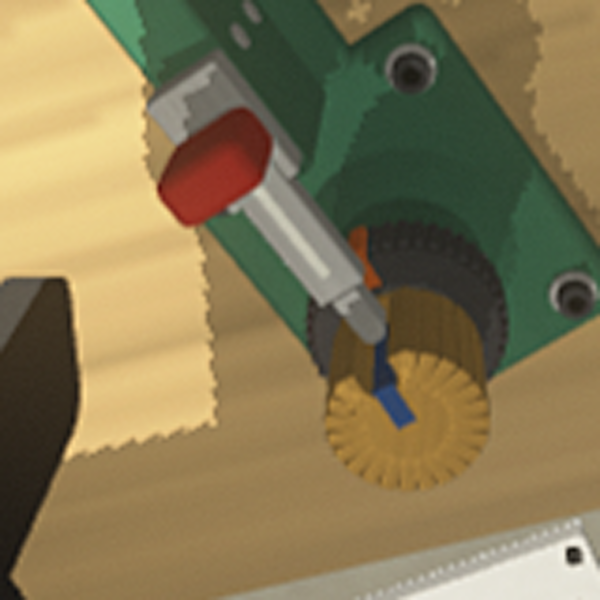

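```bash
python3 - <<'E'
from h import *
im=viewer.get_image('wrist')
for rel in(-.4,-.3,-.2,-.1,0,.1):
    a=3.465+rel;o=[]
    for r,z in((.024,.0475),(.024,.0545),(.018,.0545)):
        p=proj(im,(.5735+r*np.cos(a),.054+r*np.sin(a),.196+z));o.append(((p-[150,178])*3.75).round().astype(int).tolist())
    a=3.465+rel;print(rel,o,'mark',[((proj(im,(.5735+r*np.cos(a),.054+r*np.sin(a),.284))-[150,178])*3.75).round().astype(int).tolist() for r in(0,.007,.015)])
E
```

```text
-0.4 [[383, 222], [382, 236], [388, 259]] mark [[404, 415], [397, 386], [389, 352]]
-0.3 [[373, 224], [372, 238], [380, 261]] mark [[404, 415], [393, 387], [381, 354]]
-0.2 [[363, 228], [362, 242], [373, 263]] mark [[404, 415], [390, 388], [374, 356]]
-0.1 [[354, 232], [353, 246], [366, 267]] mark [[404, 415], [387, 389], [368, 359]]
0 [[345, 237], [344, 251], [359, 270]] mark [[404, 415], [384, 391], [361, 363]]
0.1 [[337, 242], [335, 257], [353, 275]] mark [[404, 415], [381, 393], [355, 366]]
```

The ring is against its stop: 0.54 N m against a 0.14 N m drag, and the orange mark at (360,240) lies below the keyway. The barrel reads about -0.085 rad, which is within its play.

```bash
python3 -c "
from workcell import close_job
print(close_job())"
```

```text
the job is handed in; nothing more can be done
None
```

I set the barrel to its mark, slid the keeper home and tightened the lock ring to its stop, then handed the job in at about 14 s with the gripper clear; the barrel reads about -0.085 rad (limit 0.12), and no verdict was returned.

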